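# Sort the machined parts into their sample trays

## Robot

A 6-joint arm with a two-finger parallel gripper is mounted at the origin on the work surface. World frame = base frame: x ahead of the robot, y to its left, z up, the work surface at z = 0. Lengths are in m, angles in rad, forces in N, time in s.
With the tool pointing down it reaches from about 0.35 to 0.85 m from the base axis. Payload 8.1 kg.
Tool frame: the origin (TCP) lies on the centre line of the jaws, within the pads' length; the fingertips stand robot.finger_overhang ahead of it and the grasp point (between the pads) lies 5 mm behind it (robot.finger_overhang is the distance from the TCP to the fingertips, in m); z points along the fingers, y is the direction in which the jaws open and shut (so a half turn about z gives the same grasp; the last joint's range is limited). The gripper opens to 93 mm and grips with 3 to 60 N. Pads are 15 mm wide; open, the fingers measure 128 mm over their backs; the gripper's body (75 mm by 188 mm) begins 65 mm behind the grasp point.
Start: joints at [-1.293, 0.13, 1.488, -0, 1.523, -0.085], TCP at [0.213, -0.561, 0.233] pointing down, gripper open.
Joint ranges: [-2.96, 2.96], [-0.89, 2.26], [0.02, 2.5], [-1.34, 4.48], [0, 2.73], [-2.66, 2.66]. Speed limits (rad/s): [2.39, 2.39, 2.79, 3.14, 3.14, 3.14].

## Interface

Orientations are given as a rotation vector (axis times angle).
In Python, from plant import robot gives the robot as it stands. The module is installed in compiled form; this text tells all that it offers.
- The arm moves only by the tool carry_out, never from a script. Its argument "commands" is a list that holds one entry, the list of rows, each a list of 4 numbers: the shift along the tool's x, y, z in cm, then the turn about the tool's z in degrees. In form: [[[tx, ty, tz, roll], ...]]. A call has 1 to 20 rows; each row shifts and turns the commanded pose from where the row before left it, along the tool's axes as they then stand; what a row does not reach is not made up. A row lasts 1/12 s, in which the tool goes at most 41.7 mm and 7.16 degrees, less where a joint would pass 70% of its speed; a pose out of reach is approached as far as the arm can. A call is refused whole if a number of a shift passes 4.17 or a number of a turn 7.16, either way. A call with a gripper value outside its range is refused whole. "claw" is the finger opening in cm, from 0 to 9.3, set as the call begins (left out, the last holds). The fingers move at their own pace and stop on an object; "grip_force" is the grip in N (left out, the last holds). Time passes only in rows, so rows that do not move let the fingers close. It gives the time, the measured TCP pose, the force and the opening at its end, in the units of the state.
- robot.read_state(): the state, without advancing time (a new reading comes with each control period).
- robot.read_camera(name): name is "scene" or "top" or "wrist"; returns the picture (480x640x3 uint8, red, green, blue); there is no depth.
- robot.camera_params(name): a dict with "mtx" (3x3 intrinsics, pixels), "R" (3x3) and "t" (3): a world point X has camera coordinates R X + t. Camera axes: x right, y down, z forward; pixel columns grow to the right and rows downward; lengths in m; the calibration is good to about 2 mm. The wrist camera is an equidistant fisheye: a pixel r from the principal point sees the ray r / f radians off the axis. A picture is of the moment at which its call begins: read the wrist's pose just before it. camera_params takes no time and is no camera call; for the wrist camera it gives the pose at the moment of the call.
- robot.close_job(): hands the job in, once; it reports no verdict.
The state is a dict: "t": time; "q": joint angles; "dq": joint speeds; "joint_torque": joint torques, N m; "tool_pos": TCP position; "orientation": TCP orientation; "force": force on the tool from outside, world axes, zero at the start; "wrist_torque": the same for the moment, N m; "opening": finger opening in m.
Only numpy, scipy, OpenCV 4.12 (cv2) and the standard library are available. Lean on these libraries where they do the work, as an engineer would, in place of code of your own. Each camera call takes 0.05 s, during which the arm holds its last target.

## Task

Sort the five loose steel parts on the bench into the three grey two-bay trays: each part goes into the tray whose fixed sample on the tab is of the same kind (bolts, flanged bushings, bearing block). Stand every part upright on the floor of a bay, as it stands on the bench now, with no more than one part in a bay; the bearing block may have either bay of its tray. Leave the oil bottle and the tape roll where they are.

Things in the scene. Friction and masses are not known exactly. Their poses are not given: they have to be found in the camera images.
- bolt_a_mid (a point): centre (half-way up) of a loose steel hexagon-head bolt standing on its head on the bench: 65 mm tall, head 36 mm across flats (42 across corners) and 15 mm high at the bottom, round shank 24 mm in diameter above it. z along the shank, up. Grip the shank 45 mm above the underside to keep the fingers above the tray walls. Mass 0.31 kg +-25 %.
- bolt_b_mid (a point): a second bolt exactly like bolt_a. Origin and axes as there.
- bushing_a_mid (a point): centre (half-way up, on the axis) of a loose steel flanged bushing standing on its flange on the bench: 55 mm tall, flange 44 mm in diameter and 8 mm high at the bottom, round sleeve 32 mm outside diameter above it, open 21 mm bore at the top. z along the axis, up. Grip the sleeve from outside 38 mm above the underside to keep the fingers above the tray walls. Mass 0.24 kg +-25 %.
- bushing_b_mid (a point): a second bushing exactly like bushing_a. Origin and axes as there.
- block_mid (a point): centre (half-way up) of the loose steel bearing block standing on its foot on the bench: 55 mm tall, foot 48 (x) x 34 (y) x 10 mm high, above it an upright 36 (x) x 24 (y) mm with rounded top and a level bore through it along y; z up. Grip the upright across its 24 mm (fingers closing along its y), 38 mm above the underside. The foot fits a bay at any turn. Mass 0.3 kg +-25 %.
- tray_bolts: tray for the bolts: fixed grey tray, bay floors black, 70 (x) x 136 (y) mm, walls 4 mm thick, 16 mm high. Two bays along its y, each 62 x 62 mm inside, centred at x 0, y +33 and -33 mm, floors 4 mm above the bench. A 4 mm tab behind it (+x) bears a fixed sample bolt, standing, at x 75 mm, y 0, top 69 mm above the bench. Origin: under the middle of the divider, at bench height; z up.
- tray_bushings: tray for the flanged bushings: built like tray_bolts (same sizes, bays, tab, origin and axes), its sample a flanged bushing with its top 59 mm above the bench.
- tray_blocks: tray for the bearing block: built like tray_bolts (same sizes, bays, tab, origin and axes), its sample a bearing block with its top 59 mm above the bench.
- oil_bottle: bystander: loose upright grey oil bottle, 50 mm in diameter, 130 mm tall, at one side of the work. Origin: centre of its underside.
- tape_roll: bystander: loose tan roll of tape lying flat, 90 mm in diameter, 25 mm high, at the other side of the work. Origin: centre of its underside.
Not all that is in view belongs to the job. Leave any purple look-alike of the part that bears bolt_b_mid alone. Leave any pink look-alike of the part that bears block_mid alone.

How it is judged:
By the outcome, as a careful person would: the job done as asked, in the order asked, and still so for the second after the job is handed in, with the robot touching nothing.
It also fails if it takes over 109 s, if anything falls off the work surface, if the arm or the gripper's body presses on something with over 40 N, if the wrist force passes 120 N, or if a joint passes its speed limit or range.

## Working session

There is one attempt and no reset: what is moved stays moved. The work goes in short steps, Python scripts to look and compute and a tool call to move; the robot and the scene stay as the last step left them, time stands still between calls to the robot, and variables do not carry over. Pictures are saved under pics/ and viewed, and the job is handed in when it is done.

Besides the shell and the picture viewer there is one more tool, called after "Emit:" as name([rows], argument=value, ...), one row to a line, values as JSON. carry_out: Moves the arm, as the interface text tells. Its arguments: {"type":"object","properties":{"commands":{"type":"array","items":{"type":"array","items":{"type":"array","items":{"type":"number"}}}},"claw":{"type":"number"},"grip_force":{"type":"number"}},"required":["commands"]}

```bash
mkdir -p pics; python3 - <<'E'
from plant import robot
import cv2
s=robot.read_state()
print(s, robot.finger_overhang)
for n in ["scene","top","wrist"]:
    p=robot.camera_params(n); print(n,p)
    im=robot.read_camera(n); cv2.imwrite(f"pics/{n}0.png",im[:,:,::-1])
E
```

```text
{'t': 0.0, 'q': array([-1.29337753e+00,  1.31184184e-01,  1.48926327e+00, -2.94488414e-05,
        1.52298996e+00, -8.54047828e-02]), 'dq': array([ 0.00055373, -0.00140404,  0.00052564,  0.0017428 , -0.00079239,
       -0.00055944]), 'joint_torque': array([-3.72037484e-04, -5.59848726e+01, -4.91762638e+01,  7.67915184e-02,
        3.59352725e-02, -1.54548229e-04]), 'tool_pos': array([ 0.2128093 , -0.56041582,  0.23158246]), 'orientation': array([-3.08823521e+00, -5.66472459e-01,  3.23578164e-04]), 'force': array([ 0.02397079, -0.78873682, -0.37861069]), 'wrist_torque': array([-0.04405291, -0.00016053,  0.0068222 ]), 'opening': 0.0928191129801244} 0.014
scene {'mtx': array([[438.8856681 ,   0.        , 322.96170856],
       [  0.        , 438.8856681 , 235.95965186],
       [  0.        ,   0.        ,   1.        ]]), 'R': array([[ 0.90546126,  0.42415271, -0.01530961],
       [ 0.32839599, -0.72298349, -0.60782477],
       [-0.26887911,  0.54533417, -0.79392359]]), 't': array([-0.4410405 , -0.14666107,  1.0678704 ])}
top {'mtx': array([[436.90521558,   0.        , 316.59343616],
       [  0.        , 436.90521558, 244.06579833],
       [  0.        ,   0.        ,   1.        ]]), 'R': array([[ 0.02015704, -0.99945704,  0.02606365],
       [-0.99612576, -0.02230813, -0.08506361],
       [ 0.08559885, -0.02424804, -0.99603457]]), 't': array([-0.01506471,  0.48299149,  0.92978584])}
wrist {'mtx': array([[371.64829954,   0.        , 322.8006875 ],
       [  0.        , 371.64829954, 239.79201751],
       [  0.        ,   0.        ,   1.        ]]), 'R': array([[ 0.35584523, -0.93454433, -0.00103657],
       [-0.89112209, -0.33964515,  0.30090298],
       [-0.28155924, -0.10615118, -0.95365419]]), 't': array([-0.6002193 , -0.03657293,  0.39158894])}
```

View pics/scene0.png

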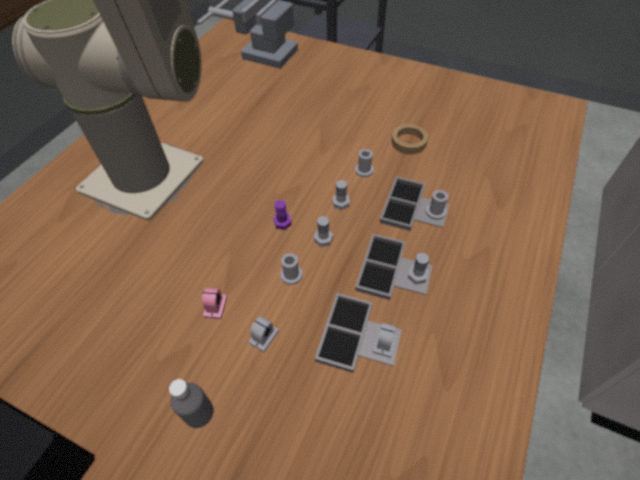

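View pics/top0.png

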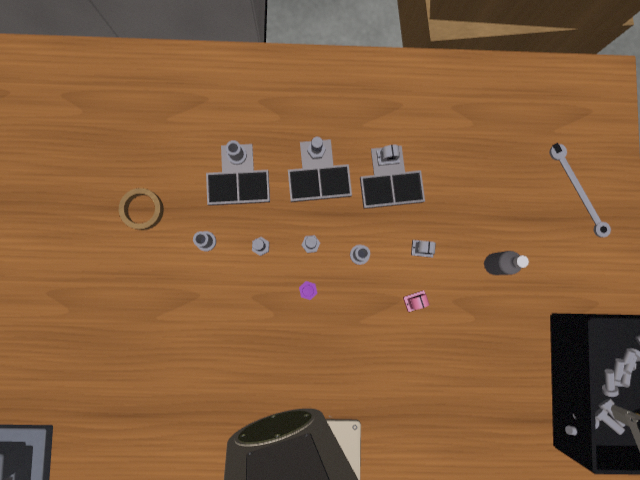

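View pics/wrist0.png

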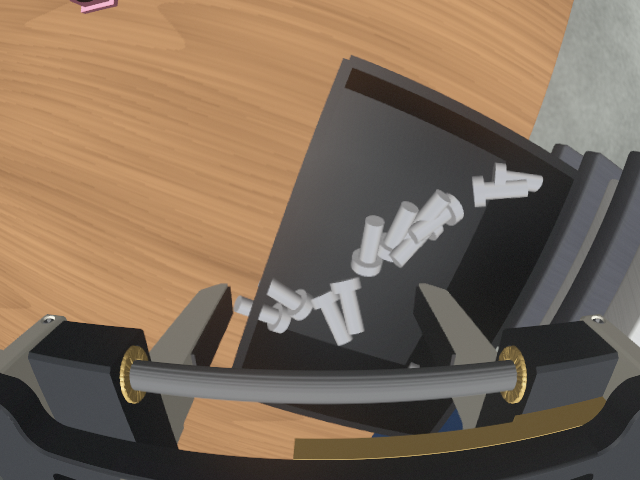

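Top view: bushing tray near (237,188), bolt tray (320,183), block tray (392,189). Parts are the bushings at (204,241) and (360,254), bolts at (260,246) and (311,243), and the block at (423,248). The purple and pink look-alikes are at (308,290) and (416,302). I'll zoom in to measure.

```bash
python3 - <<'E'
import cv2
im=cv2.imread("pics/top0.png")
def crop(im,x,y,w,h,k,n):
    c=cv2.resize(im[y:y+h,x:x+w],None,fx=k,fy=k,interpolation=cv2.INTER_CUBIC)
    for i in range(0,w,10):
        cv2.putText(c,str(x+i),(i*k,8),0,.3,(0,255,0),1); cv2.line(c,(i*k,10),(i*k,14),(0,255,0),1)
    for i in range(0,h,10):
        cv2.putText(c,str(y+i),(0,i*k+4),0,.3,(0,255,0),1)
    cv2.imwrite(n,c)
crop(im,185,130,130,99,6,"pics/t1.png")
crop(im,310,130,130,99,6,"pics/t2.png")
crop(im,185,220,130,50,6,"pics/t3.png")
crop(im,310,220,130,50,6,"pics/t4.png")
E
```

```text
(no output)
```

View pics/t1.png

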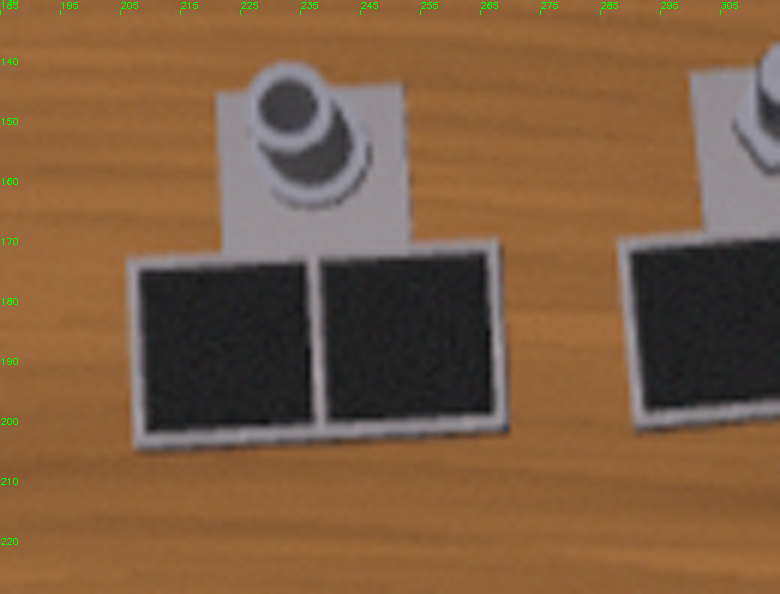

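View pics/t2.png

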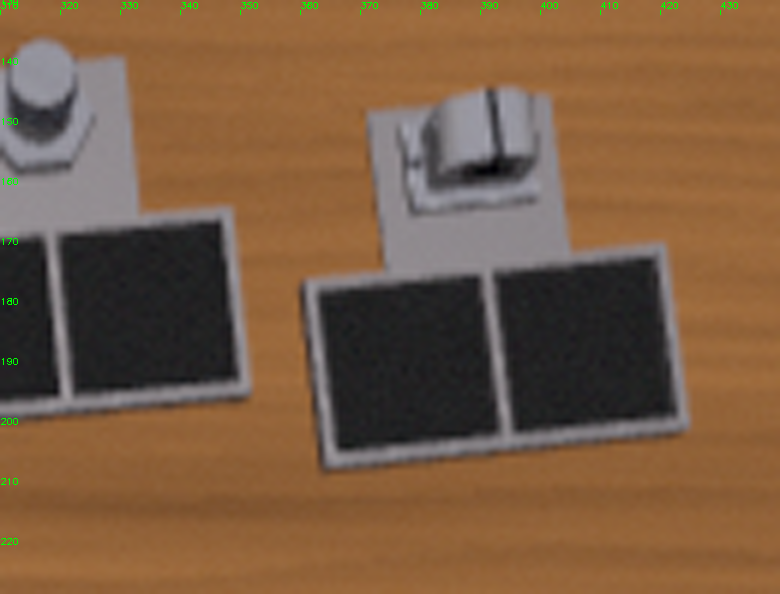

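View pics/t3.png

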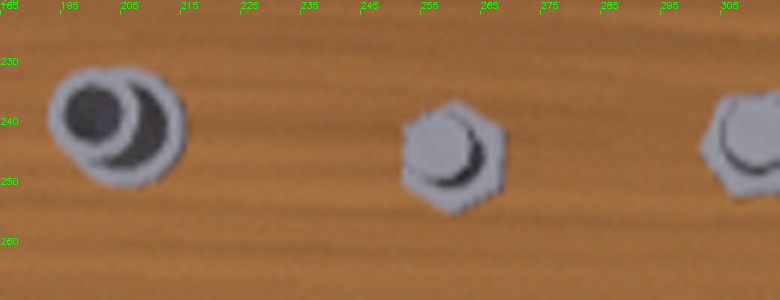

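View pics/t4.png

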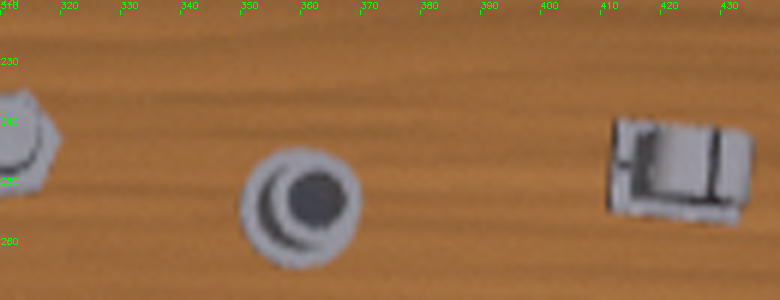

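```bash
cat > h.py <<'E'
import numpy as np
from plant import robot
def ray(cam,uv,z):
    p=robot.camera_params(cam) if isinstance(cam,str) else cam
    K,R,t=p['mtx'],p['R'],p['t']
    d=np.linalg.solve(K,[uv[0],uv[1],1.]); C=-R.T@t; w=R.T@d
    return C+w*(z-C[2])/w[2]
def proj(cam,X):
    p=robot.camera_params(cam); c=p['R']@np.array(X)+p['t']
    u=p['mtx']@c; return u[:2]/u[2]
def wray(p,uv,z):
    d=(np.array(uv)-p['mtx'][:2,2])/p['mtx'][0,0]; r=np.hypot(*d)
    v=np.array([d[0]/r*np.sin(r),d[1]/r*np.sin(r),np.cos(r)]) if r>0 else np.array([0,0,1.])
    C=-p['R'].T@p['t']; w=p['R'].T@v
    return C+w*(z-C[2])/w[2]
def wproj(p,X):
    c=p['R']@np.array(X)+p['t']; th=np.arctan2(np.hypot(c[0],c[1]),c[2]); n=np.hypot(c[0],c[1])
    return p['mtx'][:2,2]+p['mtx'][0,0]*th*c[:2]/n
E
python3 - <<'E'
from h import *
np.set_printoptions(precision=4,suppress=True)
o=-.42
for n,u,z in [("buL flange",(206,241.2),.008),("buL top",(200.5,239),.055),("boL head",(260.6,246.2),.015),("boL top",(258.2,244.3),.065),
 ("boR head",(310.9,244),.015),("boR top",(311,241.7),.065),("buR fl",(360.2,254.6),.008),("buR top",(362.8,253.2),.055),("block foot",(423.8,248.5),.010),
 ("T bush",(237.8,187.2),.016),("T bolt",(319.7,182.9),.016),("T block",(392.3,189.3),.016)]:
    X=ray("top",(u[0]+o,u[1]+o),z); print(n,X, proj("scene",X))
for n,a,b in [("bush",(206.2,173.2),(268,170)),("bolt",(287.8,169.7),(348.7,164.5)),("block",(360.3,176.8),(420.5,170.7))]:
    d=ray("top",a,.016)-ray("top",b,.016); print(n,np.hypot(*d[:2]),np.degrees(np.arctan2(d[1],d[0]))-90)
d=ray("top",(310+738/6,220+222/6),.01)-ray("top",(310+611/6,220+211/6),.01);print("blk x axis",np.degrees(np.arctan2(d[1],d[0])))
import cv2
im=cv2.imread("pics/scene0.png")[140:390,190:460]
cv2.imwrite("pics/s1.png",cv2.resize(im,None,fx=2.4,fy=2.4,interpolation=2) if 0 else cv2.resize(im,None,fx=2.4,fy=2.4,interpolation=cv2.INTER_CUBIC))
E
```

```text
buL flange [0.4861 0.2384 0.008 ] [364.3665 168.0036]
buL top [0.4863 0.2392 0.055 ] [365.7825 153.0894]
boL head [0.4772 0.118  0.015 ] [341.0458 198.6152]
boL top [0.4771 0.1179 0.065 ] [341.3615 183.0868]
boR head [0.4845 0.0085 0.015 ] [323.4288 234.6346]
boR top [0.4849 0.0089 0.065 ] [323.361  219.5292]
buR fl [ 0.464  -0.1008  0.008 ] [291.2239 272.6802]
buR top [ 0.4641 -0.1004  0.055 ] [289.5507 259.3034]
block foot [ 0.4805 -0.2416  0.01  ] [263.3264 334.6657]
T bush [0.6062 0.172  0.016 ] [403.3434 199.6094]
T bolt [ 0.6205 -0.0081  0.016 ] [381.1367 262.3989]
T block [ 0.6103 -0.1696  0.016 ] [344.6136 327.5636]
bush 0.13594008419147893 4.5683430636134545
bolt 0.1358745595131036 6.518952237223459
block 0.1357213110513178 7.3747176296344605
blk x axis -93.69152460061422
```

View pics/s1.png

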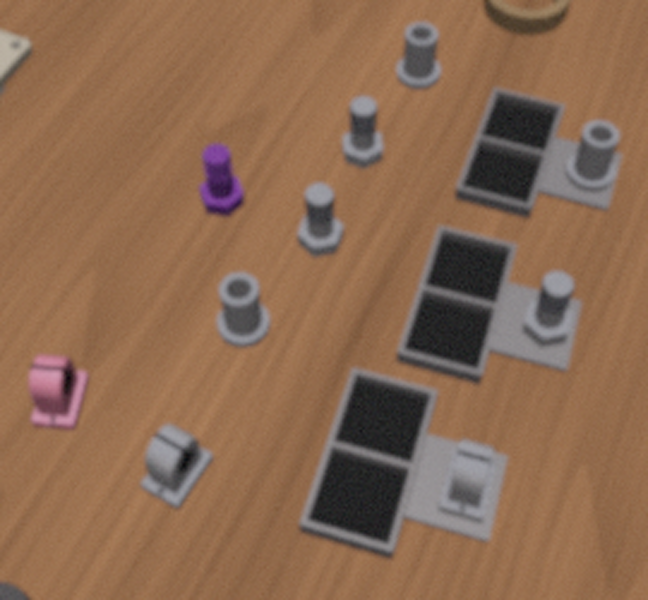

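Both cameras agree: the re-projected tops match within about 1 px, and head and top estimates within 1 mm. I'll turn the jaws along world x, then go above the block.

Emit:
carry_out([
  [[0,0,0,-6.92],[0,0,0,-6.92],[0,0,0,-6.92],[0,0,0,-6.92],[0,0,0,-6.92],[0,0,0,-6.92],[0,0,0,-6.92],[0,0,0,-6.92],[0,0,0,-6.92],[0,0,0,-6.93],[0,0,0,0],[0,0,0,0]],
], claw=9.3)

```text
t: 1.15
tool_pos: [0.2129, -0.5608, 0.2323]
orientation: [-2.225, -2.217, -0.001]
force: [1.6, -0.2, -0.2]
opening: 0.0931
```

Emit:
carry_out([
  [[1,0.8,0,0],[2,1.6,0,0],[2,1.7,0,0],[2,1.7,0,0],[2,1.7,0,0],[2,1.7,0,0],[2,1.7,0,0],[2,1.7,0,0],[2,1.7,0,0],[2,1.7,0,0],[2,1.7,0,0],[2,1.7,0,0],[2,1.7,0,0],[2,1.7,0,0],[2,1.7,0,0],[2,1.6,1,0],[1,0.65,1.3,0],[0,0,1,0],[0,0,0,0],[0,0,0,0]],
])

```text
t: 2.82
tool_pos: [0.4793, -0.2409, 0.1984]
orientation: [-2.221, -2.219, 0.002]
force: [-0.2, 0.4, 0.6]
opening: 0.0934
```

```bash
python3 - <<'E'
from h import *
import cv2
s=robot.read_state();print(s['t'],s['tool_pos'],s['orientation'])
p=robot.camera_params("wrist"); im=robot.read_camera("wrist")
np.save("w1.npy",p,allow_pickle=True); cv2.imwrite("pics/w1.png",im[:,:,::-1])
for X in [(.4805,-.2416,.01),(.4805,-.2416,.055),(.464,-.1006,.008)]: print(wproj(p,X))
E
```

```text
2.8167 [ 0.47928363 -0.24087399  0.19837989] [-2.22091877e+00 -2.21855330e+00  1.58537180e-03]
[324.94833051 216.06228771]
[325.13188371 229.08457725]
[306.72994787  65.03343968]
```

View pics/w1.png

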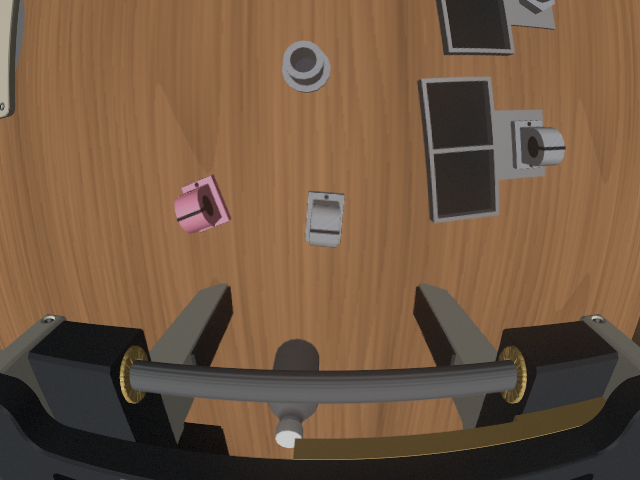

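```bash
python3 - <<'E'
import cv2
im=cv2.imread("pics/w1.png")[180:255,290:365]
cv2.imwrite("pics/w1c.png",cv2.resize(im,None,fx=8,fy=8,interpolation=cv2.INTER_CUBIC))
E
```

```text
(no output)
```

View pics/w1c.png

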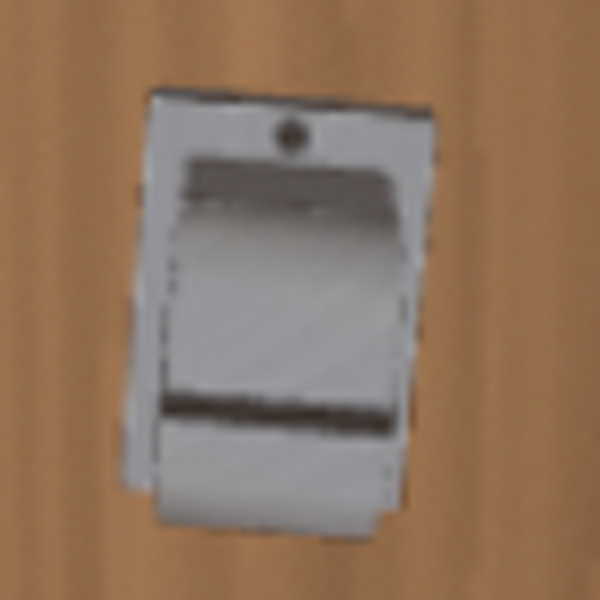

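```bash
python3 - <<'E'
from h import *
np.set_printoptions(precision=4,suppress=True)
p=np.load("w1.npy",allow_pickle=True).item()
f=lambda x,y,z=.01: wray(p,(290+x/8-.44,180+y/8-.44),z)
TL,TR,BL,BR=f(153,95),f(433,108),f(124,488),f(398,508)
print(TL,TR,BL,BR,(TL+TR+BL+BR)/4)
for a,b in [(TL,TR),(BL,BR),(BL,TL),(BR,TR),(f(165,405,.055),f(390,420,.055))]:
    d=b-a;print(np.hypot(*d[:2]),np.degrees(np.arctan2(d[1],d[0])))
E
```

```text
[ 0.4654 -0.218   0.01  ] [ 0.4979 -0.2195  0.01  ] [ 0.4614 -0.2659  0.01  ] [ 0.4944 -0.2684  0.01  ] [ 0.4798 -0.2429  0.01  ]
0.03256128708296876 -2.6444235475507254
0.03308601571633193 -4.348244401897179
0.04802492714856914 85.25916547414695
0.04899239163664876 85.89741902941117
0.023356002767430308 -3.9351779928589927
```

The block is at (0.480, -0.2425), and the jaws need a -4° turn. Descending and gripping.

Emit:
carry_out([
  [[-0.15,0.0,0,4],[0,0,1,0],[0,0,2,0],[0,0,2.5,0],[0,0,2.5,0],[0,0,2.5,0],[0,0,2.5,0],[0,0,2,0],[0,0,1.5,0],[0,0,0,0],[0,0,0,0]],
])

```text
t: 3.78
tool_pos: [0.4794, -0.2426, 0.0338]
orientation: [-2.296, -2.141, 0.001]
force: [0.5, -0.5, 0.1]
opening: 0.0931
```

Emit:
carry_out([
  [[0,0,0,0],[0,0,0,0],[0,0,0,0],[0,0,0,0],[0,0,0,0],[0,0,0,0],[0,0,0,0],[0,0,0,0]],
], claw=0, grip_force=30)

```text
t: 4.45
tool_pos: [0.4805, -0.2424, 0.0347]
orientation: [2.298, 2.143, 0.0]
force: [-1.1, 0.7, -0.6]
opening: 0.0445
```

Emit:
carry_out([
  [[0,0,0,0],[0,0,0,0],[0,0,0,0],[0,0,0,0],[0,0,0,0],[0,0,0,0]],
])

```text
t: 4.95
tool_pos: [0.4804, -0.2425, 0.0346]
orientation: [-2.298, -2.142, 0.0]
force: [-0.7, 0.9, -0.1]
opening: 0.0241
```

Emit:
carry_out([
  [[0,0,-1,0],[0,0,-2,-2],[0,0,-2,-2],[0,0,-2,0],[0,0,-1,0],[0.4,1.3,0,0],[0.7,2.4,0,0],[0.8,2.6,0,0],[0.8,2.6,0,0],[0.7,2.4,0,0],[0.4,1.4,0,0],[0.2,0.7,0,-3.5],[0,0,0,-3.5],[0,0,0,0],[0,0,0,0],[0,0,0,0]],
])

```text
t: 6.28
tool_pos: [0.614, -0.2025, 0.1143]
orientation: [-2.084, -2.35, 0.0]
force: [-0.2, 0.3, -3.3]
opening: 0.0235
```

```bash
python3 - <<'E'
from h import *
import cv2
s=robot.read_state();print(s['t'],s['tool_pos'],s['orientation'],s['force'],s['opening'])
p=robot.camera_params("wrist"); im=robot.read_camera("wrist")
np.save("w2.npy",p,allow_pickle=True); cv2.imwrite("pics/w2.png",im[:,:,::-1])
E
```

```text
6.2833 [ 0.61398608 -0.20249213  0.11432022] [-2.08402852e+00 -2.34985387e+00  4.94042609e-04] [-0.22731645  0.30489588 -3.26009876] 0.0234641189756389
```

View pics/w2.png

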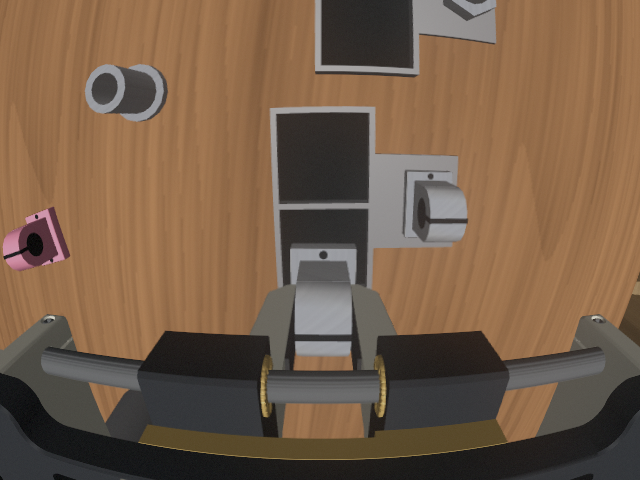

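```bash
python3 - <<'E'
from h import *
np.set_printoptions(precision=4,suppress=True)
p=np.load("w2.npy",allow_pickle=True).item()
for u in [(270,108.5),(375,107.5),(277.5,206.5),(371,205)]: print(wray(p,u,.016))
for X in [(.6103,-.1696,.016)]: print(wproj(p,X))
E
```

```text
[ 0.567  -0.1117  0.016 ]
[ 0.6362 -0.1026  0.016 ]
[ 0.5788 -0.1781  0.016 ]
[ 0.643  -0.1692  0.016 ]
[324.0935 199.6991]
```

```bash
python3 - <<'E'
from h import *
np.set_printoptions(precision=4,suppress=True)
p=np.load("w2.npy",allow_pickle=True).item()
print("foot far edge",wray(p,(291,248),.0897),wray(p,(356,245),.0897))
p1=np.load("w1.npy",allow_pickle=True).item()
c=[wray(p1,u,.016) for u in [(419,79),(491,77),(498,214),(435,221)]]; print(np.array(c),np.mean(c,0))
c=[wray(p1,u,.016) for u in [(433,152),(494,147)]]; print(np.array(c),np.mean(c,0))
print(-p['R'].T@p['t'],-p1['R'].T@p1['t'])
# scene: divider of block tray
for u in [(190+333/2.4,140+443/2.4),(190+410/2.4,140+463/2.4)]: print(ray("scene",u,.016))
for u in [(190+355/2.4,140+371/2.4),(190+436/2.4,140+386/2.4),(190+390/2.4,140+548/2.4),(190+303/2.4,140+527/2.4)]: print(ray("scene",u,.016))
E
```

```text
foot far edge [ 0.5948 -0.1815  0.0897] [ 0.627  -0.1759  0.0897]
[[ 0.5649 -0.1117  0.016 ]
 [ 0.6368 -0.1025  0.016 ]
 [ 0.6533 -0.2361  0.016 ]
 [ 0.586  -0.2442  0.016 ]] [ 0.6102 -0.1736  0.016 ]
[[ 0.5798 -0.1785  0.016 ]
 [ 0.6423 -0.17    0.016 ]] [ 0.6111 -0.1742  0.016 ]
[ 0.6035 -0.1198  0.2664] [ 0.4792 -0.1577  0.3506]
[ 0.5816 -0.1763  0.016 ]
[ 0.6411 -0.167   0.016 ]
[ 0.5715 -0.112   0.016 ]
[ 0.635  -0.0978  0.016 ]
[ 0.6527 -0.2336  0.016 ]
[ 0.5896 -0.2457  0.016 ]
```

The wrist camera puts this tray 4 mm further to -y than the top camera does, and its view of the held block checks out. I'll follow the wrist camera.

Emit:
carry_out([
  [[-0.2,0.05,0,0],[-0.2,0.05,1,0],[0,0,2,0],[0,0,2,0],[0,0,1.5,0],[0,0,0.7,0],[0,0,0.3,0],[0,0,0,0],[0,0,0,0],[0,0,0,0]],
])

```text
t: 7.17
tool_pos: [0.6165, -0.2066, 0.0403]
orientation: [2.081, 2.352, 0.001]
force: [-0.2, -0.1, -3.4]
opening: 0.0239
```

Emit:
carry_out([
  [[0,-0.1,0.1,0],[0,0,0.05,0],[0,0,0,0],[0,0,0,0]],
])

```text
t: 7.5
tool_pos: [0.6151, -0.2066, 0.0384]
orientation: [2.081, 2.352, 0.0]
force: [0.4, -0.3, -2.2]
opening: 0.0237
```

Emit:
carry_out([
  [[0,0,0,0],[0,0,0,0],[0,0,0,0],[0,0,0,0],[0,0,0,0],[0,0,0,0]],
], claw=5.2)

```text
t: 8.0
tool_pos: [0.6151, -0.2065, 0.0382]
orientation: [2.082, 2.353, 0.0]
force: [-0.4, 0.7, 0.0]
opening: 0.0518
```

Emit:
carry_out([
  [[0,0,-1,0],[0,0,-2,0],[0,0,-3,0],[0,0,-3,3.5],[0,0,-2.5,3.5],[0.8,-1.1,-1.5,0],[1.4,-2,-1,0],[1.4,-2,-1,0],[1.4,-2,-1,0],[1.4,-2,0,0],[1.4,-2,0,0],[1.4,-2,0,0],[0.9,-1.3,0,0],[0.5,-0.7,0,0],[0,0,0,0],[0,0,0,0],[0,0,0,0]],
], claw=7)

```text
t: 9.42
tool_pos: [0.4647, -0.1009, 0.1986]
orientation: [2.221, 2.22, 0.001]
force: [0.1, -0.0, 0.8]
opening: 0.0703
```

```bash
cat > look.py <<'E'
import sys
from h import *
import cv2
np.set_printoptions(precision=4,suppress=True)
def look(n):
    s=robot.read_state();o=s['orientation'];print(s['t'],s['tool_pos'],"yaw x",2*np.degrees(np.arctan2(o[1],o[0]))%360)
    p=robot.camera_params("wrist"); im=robot.read_camera("wrist")
    np.save(n+".npy",p,allow_pickle=True); cv2.imwrite(f"pics/{n}.png",im[:,:,::-1])
    return p
if __name__=="__main__": look(sys.argv[1])
E
python3 look.py w3
```

```text
9.4167 [ 0.4647 -0.1009  0.1986] yaw x 89.98642363639419
```

View pics/w3.png

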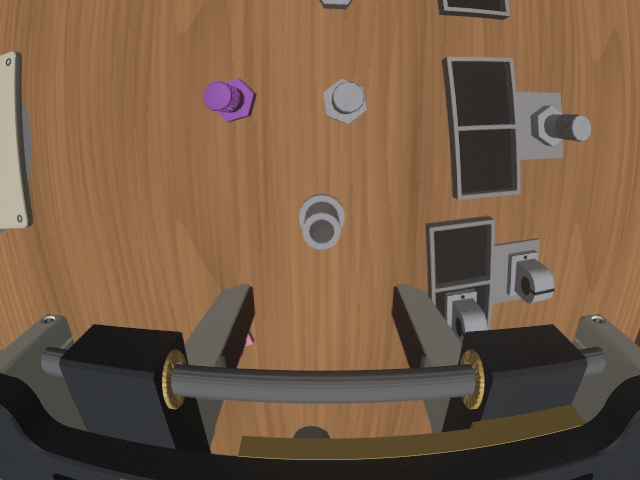

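```bash
python3 - <<'E'
from h import *
np.set_printoptions(precision=4,suppress=True)
p=np.load("w3.npy",allow_pickle=True).item()
print(wray(p,(322,218),.008),wray(p,(321.5,231),.055))
print("bolt",wray(p,(345,101),.015),wray(p,(348,97),.065))
c=[wray(p,u,.016) for u in [(443,60),(513,58),(519,190),(458,198)]]; print(np.array(c),np.mean(c,0))
print((wray(p,(457,131),.016)+wray(p,(516,125),.016))/2)
E
```

```text
[ 0.4638 -0.1044  0.008 ] [ 0.4634 -0.1036  0.055 ]
bolt [0.4841 0.005  0.015 ] [0.4834 0.0048 0.065 ]
[[ 0.5739  0.0482  0.016 ]
 [ 0.6475  0.0601  0.016 ]
 [ 0.6615 -0.071   0.016 ]
 [ 0.594  -0.0815  0.016 ]] [ 0.6192 -0.0111  0.016 ]
[ 0.6205 -0.0121  0.016 ]
```

Emit:
carry_out([
  [[-0.3,-0.1,0,0],[0,0,1,0],[0,0,2,0],[0,0,2.5,0],[0,0,2.5,0],[0,0,2.5,0],[0,0,2.5,0],[0,0,2,0],[0,0,1.0,0],[0,0,0.5,0],[0,0,0,0],[0,0,0,0]],
])

```text
t: 10.47
tool_pos: [0.4636, -0.1037, 0.0338]
orientation: [2.221, 2.221, 0.001]
force: [-0.1, -0.2, -0.5]
opening: 0.0703
```

Emit:
carry_out([
  [[0,0,0,0],[0,0,0,0],[0,0,0,0],[0,0,0,0],[0,0,0,0],[0,0,0,0],[0,0,0,0],[0,0,0,0],[0,0,0,0],[0,0,0,0]],
], claw=0)

```text
t: 11.3
tool_pos: [0.4631, -0.1035, 0.0333]
orientation: [2.221, 2.221, 0.0]
force: [-0.8, 0.8, 2.7]
opening: 0.0318
```

Emit:
carry_out([
  [[0,0,-1,0],[0,0,-2,0],[0,0,-3,0],[0,0,-3,0],[0,0,-2,0],[1.2,0.75,-1,0],[2.4,1.5,0,0],[2.4,1.5,0,0],[2.4,1.5,0,0],[2.4,1.5,0,0],[2.4,1.5,0,0],[2.4,1.5,0,0],[2.4,1.5,0,0],[2.4,1.5,0,0],[2.4,1.3,0,0],[1.1,0.5,0,0],[0,0,0,0],[0,0,0,0],[0,0,0,0]],
])

```text
t: 12.88
tool_pos: [0.6079, 0.1346, 0.1529]
orientation: [-2.222, -2.221, 0.002]
force: [0.2, -0.1, -2.0]
opening: 0.0317
```

```bash
python3 look.py w4
```

```text
12.8833 [0.6079 0.1346 0.1529] yaw x 89.98412558249942
```

View pics/w4.png

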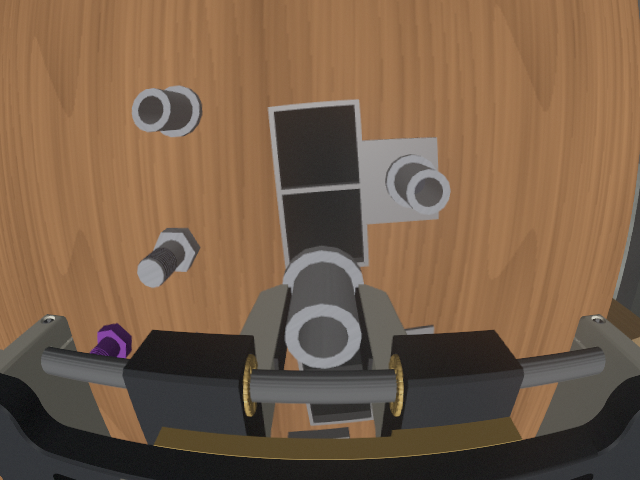

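```bash
python3 - <<'E'
from h import *
np.set_printoptions(precision=4,suppress=True)
p=np.load("w4.npy",allow_pickle=True).item()
a=np.radians(4.57);ya=np.array([-np.sin(a),np.cos(a),0])
m=(wray(p,(268,107),.016)+wray(p,(358,100),.016))/2
print("centre by far edge",m-.068*ya)
d=(wray(p,(279,190),.016)+wray(p,(363,184.5),.016))/2
print("divider",d,"bays",d+.033*ya,d-.033*ya, wray(p,(367.5,265),.016))
print("bushL",wray(p,(179,111),.008),wray(p,(150.5,110),.055))
print("boltL",wray(p,(176,250),.015))
E
```

```text
centre by far edge [0.6051 0.1681 0.016 ]
divider [0.6058 0.1699 0.016 ] bays [0.6032 0.2028 0.016 ] [0.6084 0.137  0.016 ] [0.6449 0.1043 0.016 ]
bushL [0.4888 0.2351 0.008 ] [0.4852 0.2352 0.055 ]
boltL [0.4793 0.1167 0.015 ]
```

Emit:
carry_out([
  [[0.2,0,0.5,0],[0,0,1.5,0],[0,0,2.5,0],[0,0,2.5,0],[0,0,2,0],[0,0,1.2,0],[0,0,0.7,0],[0,0,0.4,0],[0,0,0.1,0],[0,0,0,0],[0,0,0,0],[0,0,0,0]],
])

```text
t: 13.93
tool_pos: [0.6095, 0.1377, 0.0406]
orientation: [2.221, 2.22, 0.003]
force: [0.8, -0.3, -2.6]
opening: 0.0317
```

Emit:
carry_out([
  [[0,-0.1,0.1,0],[0,0,0.1,0],[0,0,0.05,0],[0,0,0,0],[0,0,0,0]],
])

```text
t: 14.35
tool_pos: [0.6078, 0.1377, 0.0374]
orientation: [2.221, 2.221, 0.001]
force: [-2.1, -0.5, 6.2]
opening: 0.0315
```

Emit:
carry_out([
  [[0,0,0,0],[0,0,0,0],[0,0,0,0],[0,0,0,0],[0,0,0,0],[0,0,0,0]],
], claw=5.2)

```text
t: 14.85
tool_pos: [0.6074, 0.1375, 0.0365]
orientation: [-2.221, -2.221, 0.0]
force: [-0.5, -0.6, -0.9]
opening: 0.0519
```

Emit:
carry_out([
  [[0,0,-1,0],[0,0,-2,0],[0,0,-3,0],[0,0,-3,0],[0,0,-3,0],[0.7,-1,-2,0],[1.5,-2,-1.5,0],[1.8,-2,-0.7,0],[1.8,-2,0,0],[1.8,-2,0,0],[1.3,-2,0,0],[0.9,-1.1,0,0],[0,0,0,0],[0,0,0,0],[0,0,0,0]],
], claw=7)

```text
t: 16.1
tool_pos: [0.4872, 0.2351, 0.199]
orientation: [2.221, 2.221, 0.001]
force: [-0.3, 0.3, -0.9]
opening: 0.0697
```

```bash
python3 look.py w5
```

```text
16.1 [0.4872 0.2351 0.199 ] yaw x 89.98531402310793
```

View pics/w5.png

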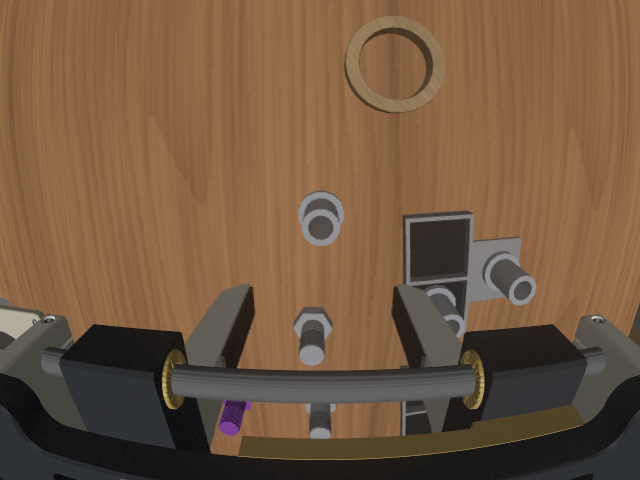

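```bash
python3 - <<'E'
from h import *
np.set_printoptions(precision=4,suppress=True)
p=np.load("w5.npy",allow_pickle=True).item()
print(wray(p,(321.5,214),.008),wray(p,(321,227.5),.055))
print("bolts",wray(p,(313,327),.015),wray(p,(312,354),.065))
E
```

```text
[0.4859 0.2356 0.008 ] [0.4855 0.2355 0.055 ]
bolts [0.4769 0.1165 0.015 ] [0.4771 0.1169 0.065 ]
```

Emit:
carry_out([
  [[0.05,-0.15,0,0],[0,0,1,0],[0,0,2,0],[0,0,2.5,0],[0,0,2.5,0],[0,0,2.5,0],[0,0,2.5,0],[0,0,2,0],[0,0,1.0,0],[0,0,0.5,0],[0,0,0,0],[0,0,0,0]],
])

```text
t: 17.15
tool_pos: [0.4857, 0.2361, 0.0344]
orientation: [2.222, 2.221, 0.001]
force: [0.7, 0.3, 0.1]
opening: 0.0702
```

Emit:
carry_out([
  [[0,0,0,0],[0,0,0,0],[0,0,0,0],[0,0,0,0],[0,0,0,0],[0,0,0,0],[0,0,0,0],[0,0,0,0],[0,0,0,0],[0,0,0,0]],
], claw=0)

```text
t: 17.98
tool_pos: [0.4851, 0.2361, 0.0338]
orientation: [2.221, 2.221, 0.0]
force: [-0.5, 0.1, 2.8]
opening: 0.0313
```

Emit:
carry_out([
  [[0,0,-1,0],[0,0,-2,0],[0,0,-3,0],[0,0,-2,0],[0,0,-1,0],[-0.3,1,0,0],[-0.6,2,0,0],[-0.7,2.4,0,0],[-0.7,2.4,0,0],[-0.6,2.2,0,0],[-0.4,1.2,0,0],[-0.16,0.57,0,0],[0,0,0,0],[0,0,0,0],[0,0,0,0]],
])

```text
t: 19.23
tool_pos: [0.6016, 0.2017, 0.1227]
orientation: [-2.22, -2.221, 0.002]
force: [-0.4, 0.1, -2.8]
opening: 0.0317
```

```bash
python3 look.py w6
```

```text
19.2333 [0.6016 0.2017 0.1227] yaw x 90.02048366859759
```

View pics/w6.png

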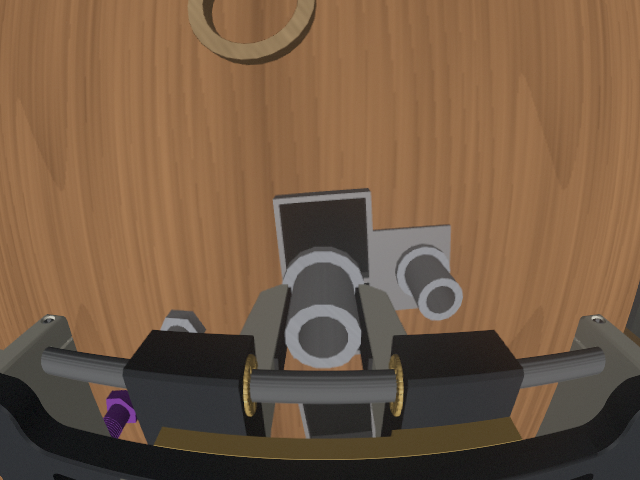

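```bash
python3 - <<'E'
from h import *
np.set_printoptions(precision=4,suppress=True)
p=np.load("w6.npy",allow_pickle=True).item()
a=np.radians(4.57);ya=np.array([-np.sin(a),np.cos(a),0])
m=(wray(p,(273.5,197),.016)+wray(p,(369.5,189),.016))/2
print("bay",m-.035*ya)
E
```

```text
bay [0.6027 0.2031 0.016 ]
```

Emit:
carry_out([
  [[0,0,0.7,0],[0,0,1.5,0],[0,0,2,0],[0,0,1.8,0],[0,0,1.2,0],[0,0,0.7,0],[0,0,0.4,0],[0,0,0.1,0],[0,0,0,0],[0,0,0,0],[0,0,0,0]],
])

```text
t: 20.2
tool_pos: [0.6036, 0.2017, 0.0409]
orientation: [2.221, 2.221, 0.003]
force: [-0.6, 0.9, -2.1]
opening: 0.0317
```

Emit:
carry_out([
  [[0,-0.1,0.1,0],[0,0,0.1,0],[0,0,0.05,0],[0,0,0,0],[0,0,0,0]],
])

```text
t: 20.62
tool_pos: [0.602, 0.2016, 0.0379]
orientation: [2.221, 2.221, 0.001]
force: [-2.6, 0.6, 4.5]
opening: 0.0314
```

Emit:
carry_out([
  [[0,0,0,0],[0,0,0,0],[0,0,0,0],[0,0,0,0],[0,0,0,0],[0,0,0,0]],
], claw=5.2)

```text
t: 21.12
tool_pos: [0.6016, 0.2015, 0.037]
orientation: [-2.221, -2.221, 0.0]
force: [0.1, 0.5, -0.2]
opening: 0.0519
```

Emit:
carry_out([
  [[0,0,-1,0],[0,0,-2,0],[0,0,-3,0],[0,0,-3,0],[0,0,-3,0],[-0.6,-1,-2,0],[-1.2,-2,-1.5,0],[-1.5,-2.1,-0.7,0],[-1.5,-2.1,0,0],[-1.5,-2.1,0,0],[-1.3,-2,0,0],[-0.87,-1.15,0,0],[0,0,0,0],[0,0,0,0],[0,0,0,0]],
], claw=7)

```text
t: 22.37
tool_pos: [0.478, 0.1171, 0.1999]
orientation: [2.221, 2.221, 0.002]
force: [-0.5, -0.1, 0.4]
opening: 0.07
```

```bash
python3 look.py w7
```

```text
22.3667 [0.478  0.1171 0.1999] yaw x 89.98932261365329
```

View pics/w7.png

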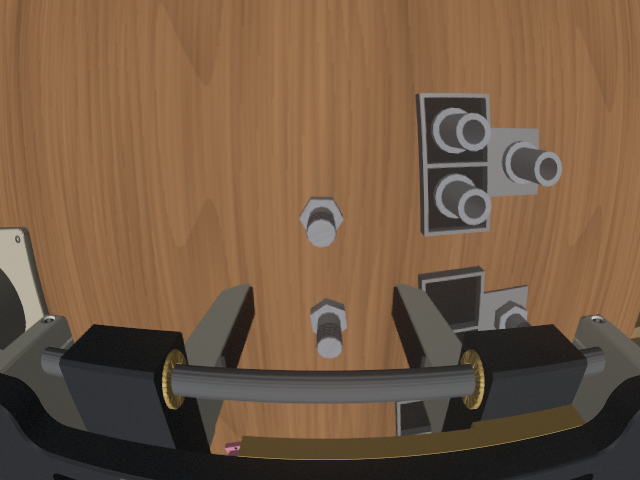

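Both bushings stand in their bays at (460,130) and (463,200). The bolt to grip is ahead of the jaws, its shank top at (321,233).

```bash
python3 - <<'E'
from h import *
np.set_printoptions(precision=4,suppress=True)
p=np.load("w7.npy",allow_pickle=True).item()
print(wray(p,(321.5,216.5),.015),wray(p,(321,233),.065))
E
```

```text
[0.4767 0.1168 0.015 ] [0.4764 0.1155 0.065 ]
```

Emit:
carry_out([
  [[-0.05,-0.15,0,0],[0,0,1,0],[0,0,2,0],[0,0,2.5,0],[0,0,2.5,0],[0,0,2.5,0],[0,0,2.5,0],[0,0,1.6,0],[0,0,0.9,0],[0,0,0.4,0],[0,0,0,0],[0,0,0,0]],
])

```text
t: 23.42
tool_pos: [0.4763, 0.1165, 0.0408]
orientation: [2.221, 2.221, 0.001]
force: [1.5, -0.2, 1.2]
opening: 0.0699
```

Emit:
carry_out([
  [[0,0,0,0],[0,0,0,0],[0,0,0,0],[0,0,0,0],[0,0,0,0],[0,0,0,0],[0,0,0,0],[0,0,0,0],[0,0,0,0],[0,0,0,0],[0,0,0,0]],
], claw=0)

```text
t: 24.33
tool_pos: [0.4758, 0.1163, 0.0402]
orientation: [2.221, 2.221, 0.0]
force: [0.6, 0.2, 0.5]
opening: 0.0234
```

Emit:
carry_out([
  [[0,0,-1,0],[0,0,-2,0],[0,0,-3,0],[0,0,-2,0],[0,0,-1,0],[-0.7,1,0,0],[-1.4,2,0,0],[-1.6,2.4,0,0],[-1.6,2.4,0,0],[-1.6,2.4,0,0],[-1.4,2.1,0,0],[-0.8,1.2,0,0],[-0.43,0.55,0,0],[0,0,0,0],[0,0,0,0],[0,0,0,0]],
])

```text
t: 25.67
tool_pos: [0.6151, 0.0215, 0.1293]
orientation: [-2.22, -2.221, 0.002]
force: [0.4, 0.1, -2.5]
opening: 0.024
```

```bash
python3 look.py w8
```

```text
25.6667 [0.6151 0.0215 0.1293] yaw x 90.02155779916387
```

View pics/w8.png

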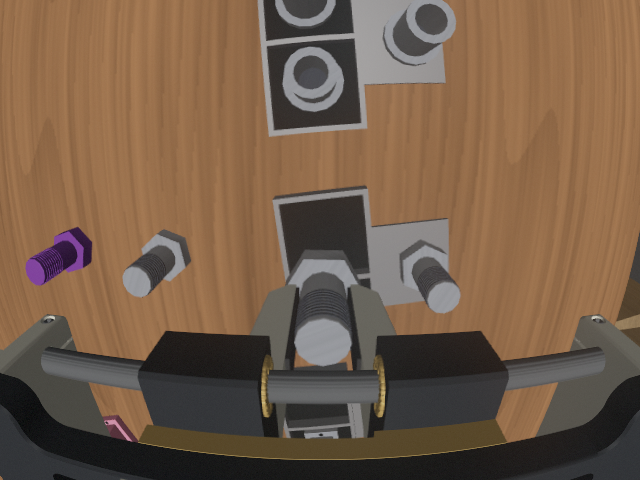

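```bash
python3 - <<'E'
from h import *
np.set_printoptions(precision=4,suppress=True)
p=np.load("w8.npy",allow_pickle=True).item()
a=np.radians(6.5);ya=np.array([-np.sin(a),np.cos(a),0])
m=(wray(p,(273,198),.016)+wray(p,(366.5,187),.016))/2
print("bay",m-.035*ya, m-.101*ya)
print("bolt",wray(p,(165,254),.015))
E
```

```text
bay [0.6161 0.0222 0.016 ] [ 0.6235 -0.0433  0.016 ]
bolt [0.4864 0.0083 0.015 ]
```

Emit:
carry_out([
  [[0,0,0.7,0],[0,0,1.5,0],[0,0,2,0],[0,0,1.8,0],[0,0,1.2,0],[0,0,0.7,0],[0,0,0.4,0],[0,0,0.1,0],[0,0,0,0],[0,0,0,0],[0,0,0,0]],
])

```text
t: 26.63
tool_pos: [0.6171, 0.0209, 0.0474]
orientation: [2.22, 2.22, 0.002]
force: [0.4, -1.0, -2.6]
opening: 0.0235
```

Emit:
carry_out([
  [[0,-0.1,0.1,0],[0,0,0.1,0],[0,0,0,0],[0,0,0,0],[0,0,0,0]],
])

```text
t: 27.05
tool_pos: [0.6152, 0.021, 0.0442]
orientation: [2.221, 2.221, 0.0]
force: [-0.4, -0.1, -1.7]
opening: 0.0236
```

Emit:
carry_out([
  [[0,0,0.05,0],[0,0,0,0],[0,0,0,0]],
])

```text
t: 27.3
tool_pos: [0.6153, 0.021, 0.0442]
orientation: [2.221, 2.221, 0.0]
force: [-2.8, -0.2, 4.8]
opening: 0.0236
```

Emit:
carry_out([
  [[0,0,0,0],[0,0,0,0],[0,0,0,0],[0,0,0,0],[0,0,0,0],[0,0,0,0]],
], claw=5.2)

```text
t: 27.8
tool_pos: [0.6152, 0.021, 0.0435]
orientation: [-2.222, -2.221, -0.0]
force: [-0.6, -1.0, 0.0]
opening: 0.0518
```

Emit:
carry_out([
  [[0,0,-1,0],[0,0,-2,0],[0,0,-3,0],[0,0,-3,0],[0,0,-3,0],[-0.1,-1,-2,0],[-0.3,-2.1,-1,0],[-0.3,-2.3,-0.6,0],[-0.3,-2.3,0,0],[-0.3,-2.3,0,0],[-0.2,-2,0,0],[-0.1,-1.1,0,0],[0,0,0,0],[0,0,0,0],[0,0,0,0]],
], claw=7)

```text
t: 29.05
tool_pos: [0.4849, 0.005, 0.2004]
orientation: [2.221, 2.221, 0.001]
force: [0.8, 0.4, -0.2]
opening: 0.0706
```

```bash
python3 look.py w9
```

```text
29.05 [0.4849 0.005  0.2004] yaw x 89.99251190311956
```

View pics/w9.png

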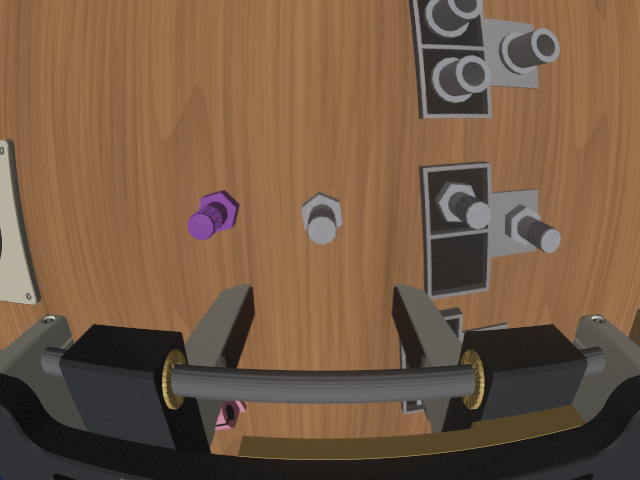

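Emit:
carry_out([
  [[0.05,-0.15,0,0],[0,0,1,0],[0,0,2,0],[0,0,2.5,0],[0,0,2.5,0],[0,0,2.5,0],[0,0,2.5,0],[0,0,1.6,0],[0,0,0.9,0],[0,0,0.4,0],[0,0,0,0],[0,0,0,0]],
])

```text
t: 30.1
tool_pos: [0.4833, 0.0054, 0.0413]
orientation: [2.221, 2.221, 0.001]
force: [1.0, -0.2, -0.4]
opening: 0.0704
```

Emit:
carry_out([
  [[0,0,0,0],[0,0,0,0],[0,0,0,0],[0,0,0,0],[0,0,0,0],[0,0,0,0],[0,0,0,0],[0,0,0,0],[0,0,0,0],[0,0,0,0],[0,0,0,0]],
], claw=0)

```text
t: 31.02
tool_pos: [0.4828, 0.0055, 0.0407]
orientation: [2.221, 2.221, 0.0]
force: [1.0, -0.1, -0.0]
opening: 0.0242
```

Emit:
carry_out([
  [[0,0,-1,0],[0,0,-2,0],[0,0,-3,0],[0,0,-2,0],[0,0,-1,0],[-0.4,1,0,0],[-0.7,2,0,0],[-0.8,2.4,0,0],[-0.8,2.4,0,0],[-0.8,2.4,0,0],[-0.7,2.1,0,0],[-0.4,1.2,0,0],[-0.3,0.57,0,0],[0,0,0,0],[0,0,0,0],[0,0,0,0]],
])

```text
t: 32.35
tool_pos: [0.6223, -0.0432, 0.1302]
orientation: [-2.22, -2.221, 0.001]
force: [-0.3, 0.5, -2.3]
opening: 0.0233
```

```bash
python3 look.py w10
```

```text
32.35 [ 0.6223 -0.0432  0.1302] yaw x 90.00756012249855
```

View pics/w10.png

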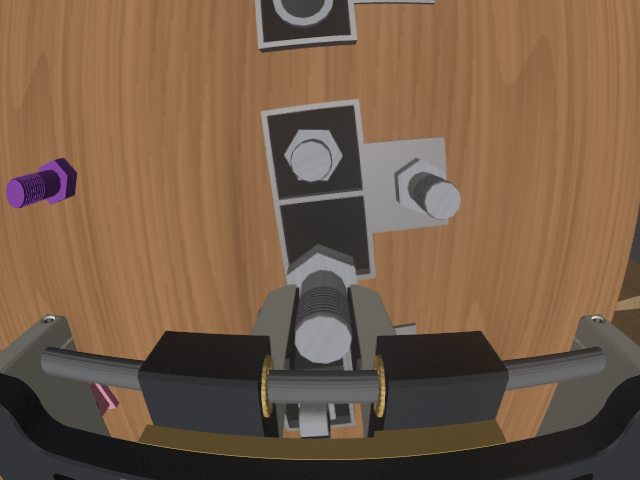

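Emit:
carry_out([
  [[0,0,0.7,0],[0,0,1.5,0],[0,0,2,0],[0,0,1.8,0],[0,0,1.2,0],[0,0,0.7,0],[0,0,0.4,0],[0,0,0.1,0],[0,0,0,0],[0,0,0,0],[0,0,0,0]],
])

```text
t: 33.32
tool_pos: [0.6243, -0.0437, 0.0479]
orientation: [2.22, 2.22, 0.002]
force: [0.1, 0.6, -2.8]
opening: 0.0234
```

Emit:
carry_out([
  [[0,-0.1,0.1,0],[0,0,0.1,0],[0,0,0.05,0],[0,0,0,0],[0,0,0,0]],
])

```text
t: 33.73
tool_pos: [0.6226, -0.0436, 0.0447]
orientation: [2.221, 2.221, 0.0]
force: [-2.5, 0.7, 3.5]
opening: 0.0236
```

Emit:
carry_out([
  [[0,0,0,0],[0,0,0,0],[0,0,0,0],[0,0,0,0],[0,0,0,0],[0,0,0,0]],
], claw=5.2)

```text
t: 34.23
tool_pos: [0.6224, -0.0435, 0.0441]
orientation: [-2.222, -2.221, 0.0]
force: [-0.1, 0.5, -0.2]
opening: 0.0517
```

Emit:
carry_out([
  [[0,0,-1,0],[0,0,-2,0],[0,0,-3,0],[0,0,-3,0],[0,0,-3,0],[0,0,-3,0],[0,-2,-2,0],[0,-3,-2,0],[0,-3,0,0],[0,-3,0,0],[0,-2,0,0],[0,-1,0,0],[0,0,0,0],[0,0,0,0],[0,0,0,0]],
])

```text
t: 35.48
tool_pos: [0.4831, -0.0436, 0.2348]
orientation: [2.221, 2.221, 0.001]
force: [0.2, -0.1, 1.1]
opening: 0.0517
```

```bash
python3 look.py w11; python3 - <<'E'
from plant import robot
import cv2
for n in ["scene","top"]:
    cv2.imwrite(f"pics/{n}9.png",robot.read_camera(n)[:,:,::-1])
im=cv2.imread("pics/scene9.png")[140:390,190:460]
cv2.imwrite("pics/s9.png",cv2.resize(im,None,fx=2.4,fy=2.4,interpolation=cv2.INTER_CUBIC))
E
```

```text
35.4833 [ 0.4831 -0.0436  0.2348] yaw x 89.99305141798263
```

View pics/w11.png

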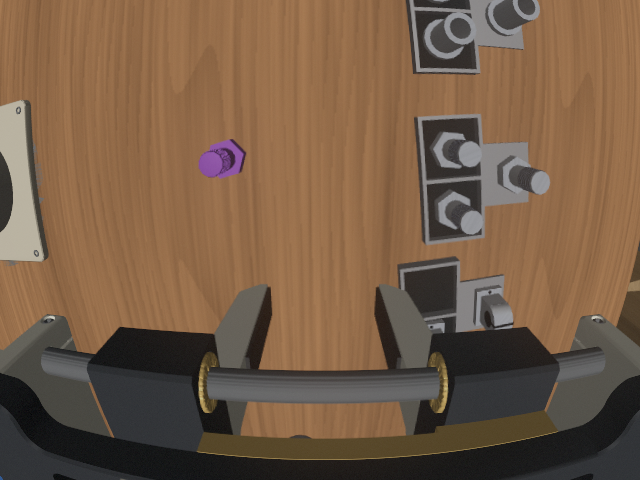

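View pics/top9.png

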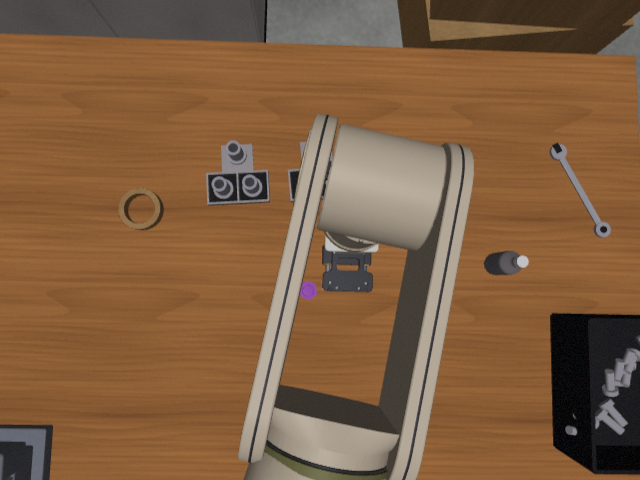

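View pics/s9.png

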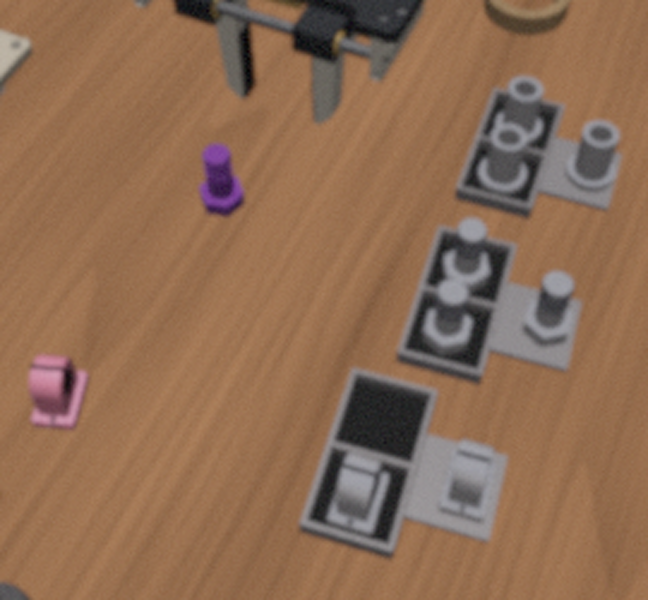

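The scene crop shows all five parts upright in their bays: bushings at (520,130) and (503,172), bolts at (467,265) and (450,325), and the block at (360,490). In the top view the bottle and tape haven't moved, and the purple and pink look-alikes are untouched. Handing in.

```bash
python3 - <<'E'
from plant import robot
print(robot.close_job(), robot.read_state()['t'])
E
```

```text
the job is handed in; nothing more can be done
the job is handed in; nothing more can be done
```

The job is handed in. The bearing block, both flanged bushings and both bolts each stand upright in their own bay of the matching tray. It took about 36 s of the 109 s allowed.

- **Last checks:** the final wrist and scene pictures show all five parts upright in the right bays, with the gripper clear of everything. The tape roll and oil bottle sit at the same pixels as at the start in the top view. The purple and pink look-alikes are unmoved in the scene view. The wrist forces reported after each move stayed under about 7 N.
- **Disagreement:** the top camera placed things 1–4 mm further to +y than the wrist camera. I followed the wrist camera, whose view of the held block matched the tool position.
- **Not checked:** in the final top picture the arm hid the block tray and most of the bolt tray. Those two were confirmed from the scene and wrist pictures only.

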